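Clamp a test bar and hold it on the polishing disc through the guard slot

ROBOT

A 6-joint arm with a two-finger parallel gripper is mounted at the origin on the work surface. World frame = base frame: x ahead of the robot, y to its left, z up, the work surface at z = 0. Lengths are in mm, angles in rad, forces in N, time in s.
With the tool pointing down it reaches from about 350 to 725 mm from the base axis. Payload 4.3 kg.
Tool frame: the origin (TCP) lies at the very end of the fingers, on their centre line; the grasp point (between the pads) lies 19 mm behind it; z points along the fingers, x is the direction in which the jaws open and shut, and the axes are right-handed (so a half turn about z gives the same grasp; the last joint's range is limited). The gripper opens to 85 mm and grips with 20 to 120 N. Pads are 22 mm wide; open, the fingers measure 114 mm over their backs; the gripper's body (76 mm by 85 mm) begins 54 mm behind the grasp point. The pads swing forward as they close: fully open they stand 13 mm farther back than shut.
Start: joints at [-1.234, 0.377, 0.081, 1.274, 0, 1.46], TCP at [248.463, -518.588, 231.329] pointing down, gripper open.
Joint ranges: [-2.72, 2.72], [-0.84, 1.66], [-1.02, 1.22], [-1.77, 2.12], [-1.37, 1.28], [-3.14, 3.14]. Speed limits (rad/s): [2.57, 2.57, 3.14, 3.14, 3.14, 3.14].

INTERFACE

Orientations are given as a 3x3 rotation matrix whose columns are the frame's x, y, z axes.
In Python, from bench import sense, cams, finish_job gives the robot as it stands.
- The arm moves only by the shell command python3 -m creep 'ROWS' [FORCE]. ROWS is JSON, a list of rows, each a list of 7 numbers: the turn, a rotation vector about the world's x, y, z in rad, then the shift along the world's x, y, z in cm, then the opening in per cent of the stroke, from 0 (shut) to 100 (fully open). A call has 1 to 8 rows; each row is the pose to reach, as a shift and turn from the pose measured when the call began; what a row does not reach only later rows make up. A row lasts 1/8 s, in which the tool goes at most 62.5 mm and 10.7 degrees, less where a joint would pass 70% of its speed; a pose out of reach is approached as far as the arm can. A call with a gripper value outside its range is refused whole. The fingers move at their own pace and stop on an object; FORCE is the grip in N (left out, the last holds). Time passes only in rows, so rows that repeat a pose let the fingers close. It gives the time, the measured TCP pose, the force and the opening at its end, in the units of the state.
- sense(): the state, without advancing time (a new reading comes with each control period).
- cams.read_camera(name): name is "scene" or "side" or "wrist"; returns a dict with "frame" (400x640x3 uint8, red, green, blue), "range_z" (400x640 float32, mm along the optical axis (not along the pixel's ray), 0 where there is no reading), "vertical_fov" (degrees; the focal length in pixels is half the picture's height over the tangent of half this angle, whatever the lens; pixels are square), "cx", "cy" (the principal point, pixels), "extrinsics" (4x4, takes a point from camera to world coordinates). Camera axes: x right, y down, z forward; pixel columns grow to the right and rows downward; lengths in mm; the calibration is good to about 2 mm. A picture is of the moment at which its call begins.
- finish_job(): hands the job in, once; it reports no verdict.
Trained networks look in a picture, given as the dict that the camera call returned (one of the last four; its "shot" number tells which), for a name from the list of things; names that differ only in an ending like _2 or _b are one class to them, and where a whole thing is asked for, a point or a joint stands for the part that bears it (a point fixed in the world has none). Each returns a list of dicts, best first, with "score" (0 to 1); they miss things now and then, are a little off and sometimes report something else, mostly with a low value. They report only what shows in the picture. A call takes as long as a camera call. They do not tell look-alikes from the thing itself.
- cams.boxes_of(picture, thing): "position" ([column, row] in pixels, amid what is visible of it).
- cams.outline_of(picture, thing): "mask" (400x640 bool, what is visible of it) and "position" ([column, row] in pixels, amid what is visible of it).
The state is a dict: "clock": time; "joints": joint angles; "joint_vel": joint speeds; "effort": joint torques, N m; "tool_pos": TCP position; "tcp_rot": TCP orientation; "ft_force": force on the tool from outside, world axes, zero at the start; "wrist_torque": the same for the moment, N m; "width": finger opening in mm.
Only numpy, scipy, OpenCV 4.12 (cv2) and the standard library are available. Lean on these libraries where they do the work, as an engineer would, in place of code of your own. Each camera call takes 0.05 s, during which the arm holds its last target. There are 200 camera calls.

TASK

Tighten the bar holder on its square test bar: turn its knurled sleeve clockwise, seen from above, up to its stop while the holder still hangs in the setting stand. Then lift the holder out with the bar, pass the bar, jaws and flat shank straight down through the slot in the polisher's guard bar, and press the bar's end lightly on the disc so that its foam pad gives about three millimetres. Finish like that, still gripping the holder and keeping up the pressure, its shoulder clear of the guard bar, so that I can start the wheel; leave the other things on the bench where they are.

Things in the scene. Friction and masses are not known exactly. Their poses are not given: they have to be found in the camera images.
- holder: Hand-held bar holder (a chuck), steel, 0.28 kg, hanging upright in the stand. Origin: centre of the underside of its flat shank; z up its axis, y along the shank's broad side. Shank 22 (x) by 44 mm (y), z 0 to 44 mm; shoulder 34 x 56 mm, z 44 to 50; round knurled sleeve, 40 mm diameter, z 52 to 96. Two jaws reach 12 mm below the shank, within its outline. The bore for the bar ends at z 32.
- sleeve (a joint): Turn of the holder's knurled sleeve (grip it from above): 0 = jaws open, grows clockwise seen from above. Both jaws close together, 1.75 mm each per rad, meet the bar at about 1.0 and are tight at the sleeve's stop, 1.3 rad; it stays there by its own friction. Starts at 0 to 0.2. Takes 0.2 N m, rising to about 0.25 N m as it tightens.
- jaw_a: Jaw on the +y side of the holder, steel block, closes towards -y; origin at the holder's origin when open.
- jaw_b: Jaw on the -y side of the holder, closes towards +y; origin at the holder's origin when open.
- bar: Square steel test bar 10 x 10 x 55 mm, 43 g, upright and loose between the open jaws, standing on the stand's base. Origin: centre of its lower end, 24 mm below the holder's origin when set (it stands out 12 mm below the jaws); z along its length. Its upper end is 1 mm below the end of the holder's bore.
- stand: Setting stand bolted to the bench: steel base 80 x 112 x 12 mm, two cheeks and a top plate 60 x 92 mm, its top at z 80 mm, with an upright slot 24 (x) by 46 mm (y) in which the holder's shank hangs by its shoulder and cannot turn. Origin: under the base's centre, z up, y along the slot. The holder's origin sits 36 mm above it, same axes.
- polisher: Bench grinder-polisher: white casing 380 (x) x 340 (y) mm, top at z 105 mm; black splash ring, 138 mm radius, round its centre up to z 164 mm; water tap up to z 210 mm at its far right corner (x 165, y -125 mm). Origin: under the casing's centre, on the bench.
- slot (a point): Centre of the slot's mouth on the top face of the aluminium guard bar that crosses the splash ring over the near side of the disc; 172 mm above the bench. z up, y along the slot's long side. The slot is 24 (x) by 46 mm (y), 18 mm deep, straight down, with a 3 mm lead-in all round. Clamp knobs 6 mm proud of the bar 119 mm to either side; nothing taller within 100 mm.
- disc: Round grey polishing disc, 200 mm diameter, on a foam pad. Origin: centre of its top face, 53 mm below the slot's mouth. It sinks under load, 1 mm for each 2.5 N, 8 mm at most. The bar's end meets it when the holder's origin is 29 mm below the slot's mouth; the shoulder meets the guard bar at 44 mm.
- tray: white plastic tray, 100 x 120 x 22 mm, fixed, two black specimen pucks lie in it; origin under its centre
- puck_a: black resin specimen mount, 30 mm diameter, 18 mm high, in the tray; bystander; origin under its centre
- puck_b: another such mount in the tray; bystander
- puck_c: another such mount on the bench; bystander
- wash_bottle: clear wash bottle, 66 mm diameter, 190 mm high; bystander; origin under its centre
- suspension: small grey suspension bottle, 36 mm diameter, 95 mm high, on the far left corner of the polisher's casing; bystander
- beaker: glass beaker, 68 mm diameter, 85 mm high; bystander
- brush: flat cleaning brush lying on the bench, 170 mm long; bystander
There are look-alikes about, which are no part of the job. What is shaped like the holder but orange or red is not meant. Leave any green look-alike of the stand alone.

How it is judged:
By the outcome, as a careful person would: the job done as asked, in the order asked, and still so for the second after the job is handed in, while the arm keeps its last pose, push and grip.
It also fails if it takes over 56 s, if anything falls off the work surface, if the arm or the gripper's body presses on something with over 40 N, if the wrist force passes 120 N, or if a joint passes its speed limit or range.

## Working session

There is one attempt and no reset: what is moved stays moved. The work goes in short steps, Python scripts to look and compute and a shell command to move; the robot and the scene stay as the last step left them, time stands still between calls to the robot, and variables do not carry over. Pictures are saved under pics/ and viewed, about 8 in all and at most 12, crops included, and the job is handed in when it is done.

```bash
ls; mkdir -p pics
cat > h.py <<'E'
import numpy as np, cv2
from bench import sense, cams
def K(p):
    return 200/np.tan(np.radians(p["vertical_fov"])/2)
def world(p):
    f=K(p); v,u=np.mgrid[0:400,0:640]; z=p["range_z"]
    P=np.stack([(u-p["cx"])/f*z,(v-p["cy"])/f*z,z,np.ones_like(z)],-1)
    W=(P@np.array(p["extrinsics"]).T)[...,:3]; W[z==0]=np.nan
    return W
def save(p,n): cv2.imwrite("pics/"+n,p["frame"][...,::-1])
E
python3 - <<'E'
from h import *
ps=[]
for n in ("scene","side"):
    p=cams.read_camera(n); save(p,n+"0.png"); W=world(p)
    for t in ("holder","stand","polisher","slot","disc","tray","wash_bottle"):
        try:
            for o in cams.outline_of(p,t)[:3]:
                m=o["mask"]; q=W[m]; q=q[~np.isnan(q[:,0])]
                print(n,t,round(o["score"],2),np.round(o["position"]),np.round(np.median(q,0)),np.round(np.percentile(q,[3,97],axis=0)).tolist())
        except Exception as e: print(n,t,e)
    ps.append(p["frame"])
print(sense())
E
```

```text
pics
scene holder 0.93 [315. 182.] [421. 115.  68.] [[397.0, 91.0, 11.0], [431.0, 139.0, 110.0]]
scene holder 0.82 [372. 232.] [618. 297.  75.] [[592.0, 277.0, 12.0], [628.0, 321.0, 110.0]]
scene holder 0.62 [321. 204.] [557. 155. 118.] [[529.0, 133.0, 81.0], [566.0, 175.0, 135.0]]
scene stand 0.83 [321. 220.] [561. 155.  31.] [[519.0, 101.0, 5.0], [594.0, 206.0, 82.0]]
scene stand 0.62 [455. 241.] [592. 527.  50.] [[537.0, 478.0, 7.0], [630.0, 582.0, 82.0]]
scene polisher 0.83 [200. 220.] [ 673. -167.  111.] [[455.0, -316.0, 33.0], [802.0, -5.0, 173.0]]
scene slot 0.89 [195. 175.] [ 550. -197.  170.] [[507.0, -314.0, 158.0], [590.0, -71.0, 178.0]]
scene slot 0.39 [238. 236.] [735. -26. 156.] [[720.0, -47.0, 108.0], [743.0, -13.0, 200.0]]
scene disc 0.94 [197. 203.] [ 606. -184.  119.] [[533.0, -273.0, 116.0], [679.0, -98.0, 122.0]]
scene disc 0.58 [393. 214.] [471. 368.   5.] [[425.0, 304.0, -1.0], [529.0, 424.0, 24.0]]
scene disc 0.33 [303. 249.] [646. 110.  17.] [[629.0, 98.0, 2.0], [654.0, 122.0, 21.0]]
scene tray 0.65 [394. 212.] [471. 366.   5.] [[426.0, 304.0, -1.0], [529.0, 4
[... 1495 characters left out ...]
440073e+00,
        2.36607233e-05,  1.46050495e+00]), 'joint_vel': array([-0.00033825,  0.00100091, -0.00245855, -0.00039754, -0.00111577,
       -0.00057057]), 'effort': array([-8.40026914e-04, -4.63460684e+01,  2.70140773e+01, -2.05875217e-04,
        1.09292221e-04,  1.15204000e-05]), 'tool_pos': array([ 248.46090646, -518.61556041,  231.35837376]), 'tcp_rot': array([[ 4.32041915e-01, -9.01853524e-01,  7.57306903e-05],
       [-9.01853512e-01, -4.32041921e-01, -1.44853357e-04],
       [ 1.63355343e-04, -5.71526735e-06, -9.99999987e-01]]), 'ft_force': array([-0.70339562,  0.30969836, -0.0975942 ]), 'wrist_torque': array([ 0.03739379, -0.01853224,  0.01381613]), 'width': 85.40723104929813}
```

View scene.

Run:
```python
import cv2
im=cv2.imread("pics/scene0.png"); print(cv2.imwrite("pics/c1.png",cv2.resize(im[130:330,110:510],None,fx=2,fy=2,interpolation=cv2.INTER_CUBIC)))
```

```text
True
```

View pics/c1.png

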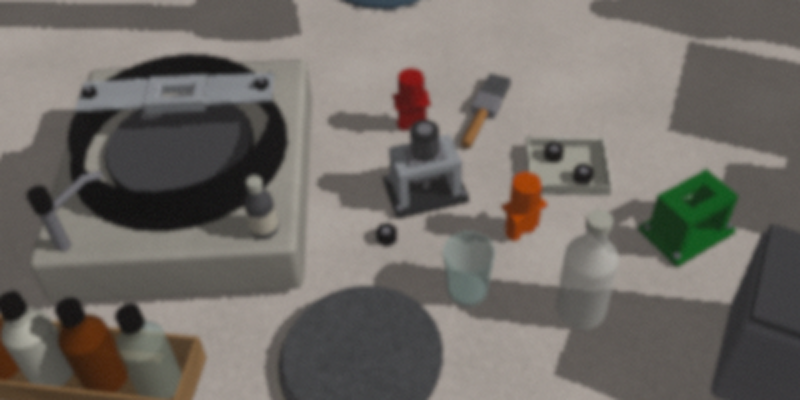

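View pics/side0.png

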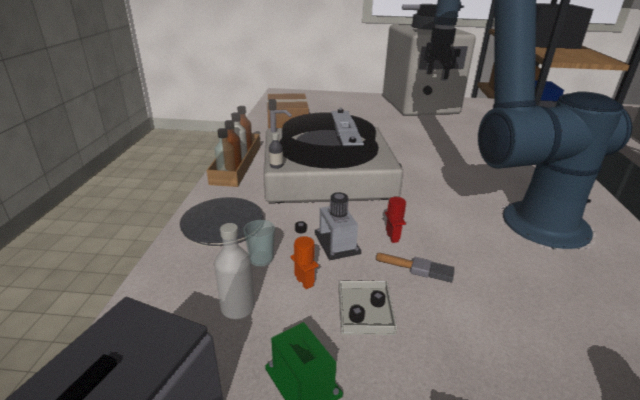

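The chosen holder is the grey one in the grey stand, at scene (321,204) and side (339,207). It is steel, hanging upright. The look-alikes are red (scene 315,182), orange (372,232) and the green stand (455,241). The polisher's guard bar is at scene (195,175).

Run:
```python
from h import *
def rect(q):
    (c,s,a)=cv2.minAreaRect(q[:,:2].astype(np.float32)); return np.round(c,1),np.round(s,1),round(a,1)
S=[];T=[];G=[]
for n in ("scene","side"):
    p=cams.read_camera(n); W=world(p)
    near=np.hypot(W[...,0]-545,W[...,1]-155)<90
    s=W[near&(abs(W[...,2]-132)<3)]; t=W[near&(abs(W[...,2]-80)<3)]
    g=W[(abs(W[...,2]-172)<3.5)&(W[...,0]>450)&(W[...,0]<640)&(W[...,1]<0)&(W[...,1]>-380)]
    print(n,len(s),rect(s),len(t),rect(t),len(g),rect(g))
    S.append(s);T.append(t);G.append(g)
for X in (S,T,G): print(rect(np.vstack(X)),np.vstack(X)[:,2].mean())
```

```text
scene 110 (array([546.1, 153.5]), array([37., 37.]), 52.1) 287 (array([545.9, 153.8]), array([63.8, 92.6]), 24.9) 1008 (array([ 546.9, -194.9]), array([ 61.4, 268. ]), 10.9)
side 136 (array([545. , 151.9]), array([37.3, 39.3]), 51.7) 330 (array([545. , 151.2]), array([61.1, 95.2]), 22.9) 520 (array([ 545.6, -194.2]), array([ 56.3, 265.5]), 10.7)
(array([545.7, 152.3]), array([39., 39.]), 55.4) 131.65070717485247
(array([546.1, 152.1]), array([64.5, 96.4]), 24.0) 79.59971665265418
(array([ 546.9, -194.9]), array([ 61.4, 268. ]), 10.9) 170.59451635428178
```

```bash
python3 -m creep '[[0,0,0.9,14.8,33,3,100],[0,0,0.9,14.8,33,3,100],[0,0,0.9,14.8,33,3,100],[0,0,0.9,14.8,33,3,100],[0,0,0.9,14.8,33,3,100],[0,0,0.9,14.8,33,3,100],[0,0,1.2,18,42,3,100],[0,0,1.4,22,50,3,100]]' 60; python3 -c "
from bench import sense; import numpy as np
s=sense(); print(s['tool_pos'], np.arctan2(s['tcp_rot'][1,0],s['tcp_rot'][0,0]), s['joints'],s['clock'])"
```

```text
clock: 1.9
tool_pos: [444.0, -71.2, 261.8]
tcp_rot: [[0.988, 0.156, 0.001], [0.156, -0.988, -0.0], [0.001, 0.001, -1.0]]
ft_force: [0.6, -0.9, 0.5]
width: 85.4
[443.96731107 -71.15420453 261.78752473] 0.15664380967050487 [-3.00114543e-01  1.13938089e-01 -1.85785463e-01  1.26972250e+00
 -7.69433586e-05  1.11403831e+00] 1.9
```

```bash
python3 -m creep '[[0,0,0.64,10.2,22.3,0,100],[0,0,0.64,10.2,22.3,0,100],[0,0,0.64,10.2,22.3,0,100],[0,0,0.64,10.2,22.3,0,100],[0,0,0.64,10.2,22.3,0,100]]'
python3 - <<'E'
from h import *
p=cams.read_camera("wrist"); save(p,"w1.png"); W=world(p)
print(np.round(p["extrinsics"],2).tolist())
near=np.hypot(W[...,0]-546,W[...,1]-152)<100
for z in (132,86,80):
    s=W[near&(abs(W[...,2]-z)<2.5)]
    if len(s)>20: print(z,len(s),cv2.minAreaRect(s[:,:2].astype(np.float32)),np.median(s,0))
E
```

```text
clock: 2.52
tool_pos: [546.8, 155.4, 260.9]
tcp_rot: [[0.695, 0.719, 0.001], [0.719, -0.695, 0.001], [0.002, 0.0, -1.0]]
ft_force: [-1.0, -0.5, 0.9]
width: 85.4
[[0.7, 0.69, 0.19, 499.04], [0.72, -0.67, -0.18, 201.5], [0.0, 0.26, -0.96, 402.74], [0.0, 0.0, 0.0, 1.0]]
132 1634 ((545.7297973632812, 151.32650756835938), (38.34485626220703, 39.27849578857422), 47.0971565246582) [545.28379067 151.89498872 131.57884872]
86 429 ((545.9437866210938, 151.42620849609375), (33.96293640136719, 55.99314498901367), 23.857511520385742) [536.49431915 171.63785209  85.25424545]
80 3043 ((546.1180419921875, 151.20452880859375), (60.147361755371094, 92.47080993652344), 23.757177352905273) [539.21563344 163.89270966  79.37438264]
```

View pics/w1.png

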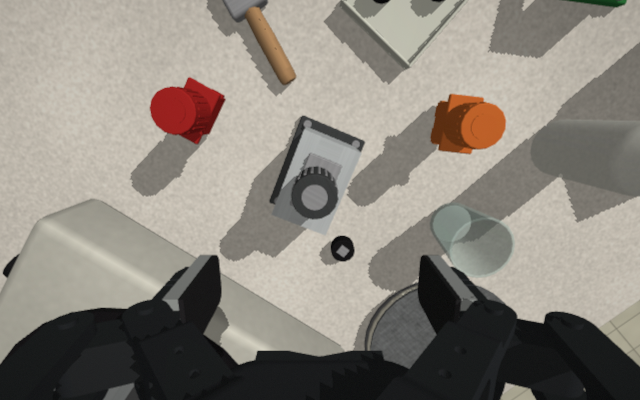

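```bash
python3 -m creep '[[0,0,0,-0.1,-0.4,-2,100],[0,0,0,-0.1,-0.4,-7,100],[0,0,0,-0.1,-0.4,-12,100],[0,0,0,-0.1,-0.4,-15,100],[0,0,0,-0.1,-0.4,-17,100],[0,0,0,-0.1,-0.4,-17,100]]' 70; python3 -c "
from bench import sense
s=sense(); print(s['tool_pos'],s['ft_force'],s['wrist_torque'])"
```

```text
clock: 3.32
tool_pos: [543.0, 147.6, 89.9]
tcp_rot: [[0.699, 0.715, -0.003], [0.715, -0.699, -0.001], [-0.003, -0.002, -1.0]]
ft_force: [0.1, 0.8, 0.3]
width: 85.7
[543.04664266 147.58935535  89.87087617] [0.11148818 0.75799744 0.26719772] [-0.0025347   0.0373358  -0.02111772]
```

```bash
python3 -m creep '[[0,0,0,0.28,0.38,0.1,100],[0,0,0,0.28,0.38,0.1,100],[0,0,0,0.28,0.38,0.1,100],[0,0,0,0.28,0.38,0.1,100]]' 70; python3 -c "
from bench import sense
s=sense(); print(s['tool_pos'],s['ft_force'],s['wrist_torque'],s['joint_vel'])"
```

```text
clock: 3.82
tool_pos: [546.1, 151.5, 91.3]
tcp_rot: [[0.699, 0.715, -0.003], [0.715, -0.699, -0.001], [-0.003, -0.001, -1.0]]
ft_force: [-0.1, 0.1, 0.3]
width: 85.9
[546.12281034 151.46195649  91.31027714] [-0.09719126  0.05951302  0.31391881] [-0.01429398  0.07618397 -0.01460194] [ 0.00096826  0.00078516 -0.00532169  0.00084442 -0.00051286  0.00028491]
```

```bash
python3 -m creep '[[0,0,0,0,0,0,0],[0,0,0,0,0,0,0],[0,0,0,0,0,0,0],[0,0,0,0,0,0,0],[0,0,0,0,0,0,0],[0,0,0,0,0,0,0],[0,0,0,0,0,0,0],[0,0,0,0,0,0,0]]' 70; python3 -c "
from bench import sense
s=sense(); print(s['tool_pos'],s['ft_force'],s['wrist_torque'],s['joint_vel'],s['width'])"
```

```text
clock: 4.82
tool_pos: [546.1, 151.4, 91.6]
tcp_rot: [[0.699, 0.715, -0.003], [0.715, -0.699, -0.001], [-0.003, -0.001, -1.0]]
ft_force: [-2.1, -1.4, 5.1]
width: 38.6
[546.05400736 151.39108865  91.55715263] [-2.07057849 -1.43636884  5.12891632] [-0.19032955  0.39086019 -0.01846767] [-1.15017005e-03 -2.74845684e-04  4.19166038e-05 -6.06207058e-04
  1.31244365e-04 -5.46895791e-05] 38.576950611020834
```

```bash
python3 -m creep '[[0,0,-0.13,0,0,0,0],[0,0,-0.26,0,0,0,0],[0,0,-0.39,0,0,0,0],[0,0,-0.52,0,0,0,0],[0,0,-0.65,0,0,0,0],[0,0,-0.78,0,0,0,0],[0,0,-0.9,0,0,0,0],[0,0,-1.0,0,0,0,0]]'; python3 -c "
from bench import sense;import numpy as np
s=sense(); print(s['tool_pos'],s['ft_force'],s['wrist_torque'],s['joints'],s['width'],np.arctan2(s['tcp_rot'][1,0],s['tcp_rot'][0,0]))"
```

```text
clock: 5.82
tool_pos: [544.9, 151.4, 91.5]
tcp_rot: [[0.979, -0.204, -0.004], [-0.204, -0.979, 0.001], [-0.005, -0.0, -1.0]]
ft_force: [-5.0, -1.7, 6.4]
width: 38.5
[544.90045879 151.35123831  91.54994475] [-4.98495199 -1.7452      6.38807231] [-0.25186167  0.81612974  0.23594673] [ 0.15768031  0.44010408 -0.19718197  0.93759364  0.00196051  1.93384934] 38.51414976151945 -0.20537584492617728
```

```bash
cat > st.py <<'E'
from bench import sense;import numpy as np
s=sense(); print(s['tool_pos'].round(2),s['ft_force'].round(1),s['wrist_torque'].round(3),s['joints'].round(3),round(s['width'],1),'yaw',np.arctan2(s['tcp_rot'][1,0],s['tcp_rot'][0,0]).round(4))
E
python3 -m creep '[[0,0,-0.07,0,0,0,0],[0,0,-0.1,0,0,0,0],[0,0,-0.1,0,0,0,0]]'; python3 st.py;  python3 -m creep '[[0,0,-0.05,0,0,0,0],[0,0,-0.1,0,0,0,0],[0,0,-0.1,0,0,0,0]]'; python3 st.py; python3 -m creep '[[0,0,-0.05,0,0,0,0],[0,0,-0.08,0,0,0,0],[0,0,-0.08,0,0,0,0]]'; python3 st.py
```

```text
clock: 6.2
tool_pos: [544.8, 151.4, 91.6]
tcp_rot: [[0.954, -0.3, -0.004], [-0.3, -0.954, 0.002], [-0.005, -0.0, -1.0]]
ft_force: [-2.4, -0.2, 4.1]
width: 38.5
[544.81 151.37  91.6 ] [-2.4 -0.2  4.1] [-0.261  0.385  0.074] [ 1.580e-01  4.400e-01 -1.980e-01  9.370e-01  2.000e-03  2.033e+00] 38.5 yaw -0.3048
clock: 6.58
tool_pos: [544.7, 151.4, 91.6]
tcp_rot: [[0.92, -0.393, -0.004], [-0.393, -0.92, 0.002], [-0.005, -0.0, -1.0]]
ft_force: [-1.9, -1.1, 4.3]
width: 38.0
[544.73 151.37  91.6 ] [-1.9 -1.1  4.3] [-0.256  0.362 -0.019] [ 0.157  0.44  -0.198  0.937  0.003  2.132] 38.0 yaw -0.404
clock: 6.95
tool_pos: [544.9, 151.8, 91.7]
tcp_rot: [[0.886, -0.464, -0.004], [-0.464, -0.886, 0.003], [-0.005, -0.001, -1.0]]
ft_force: [-1.3, 0.3, 4.0]
width: 38.6
[544.91 151.75  91.69] [-1.3  0.3  4. ] [0.167 0.213 0.981] [ 0.157  0.439 -0.198  0.937  0.004  2.211] 38.6 yaw -0.4825
```

```bash
python3 -m creep '[[0,0,-0.03,0,0,0,0],[0,0,-0.03,0,0,0,0]]' 90; python3 st.py;  python3 -m creep '[[0,0,0.03,0,0,0,0],[0,0,0.03,0,0,0,0],[0,0,0.03,0,0,0,0]]'; python3 st.py
```

```text
clock: 7.2
tool_pos: [544.9, 151.8, 91.8]
tcp_rot: [[0.873, -0.488, -0.003], [-0.488, -0.873, 0.003], [-0.004, -0.001, -1.0]]
ft_force: [-1.7, -1.8, 4.0]
width: 38.6
[544.92 151.76  91.76] [-1.7 -1.8  4. ] [-0.161  0.303  2.582] [ 0.158  0.439 -0.198  0.937  0.003  2.238] 38.6 yaw -0.5096
clock: 7.58
tool_pos: [544.9, 151.8, 91.7]
tcp_rot: [[0.887, -0.462, -0.004], [-0.462, -0.887, 0.003], [-0.005, -0.001, -1.0]]
ft_force: [-1.6, -1.0, 4.7]
width: 38.2
[544.9  151.78  91.73] [-1.6 -1.   4.7] [0.072 0.314 0.981] [ 0.158  0.439 -0.198  0.937  0.004  2.209] 38.2 yaw -0.4806
```

```bash
python3 -m creep '[[0,0,0.014,0,0,0,0],[0,0,0.014,0,0,0.2,0],[0,0,0.014,0,0,2,0],[0,0,0.014,0,0,5,0],[0,0,0.014,0,0,9,0],[0,0,0.014,0,0,14,0],[0,0,0.014,0,0,19,0],[0,0,0.014,0,0,20,0]]'; python3 -m creep '[[0,0,0,0,0,0,0],[0,0,0,0,0,0,0],[0,0,0,0,0,0,0]]';python3 st.py
python3 - <<'E'
from h import *
import numpy as np
ims=[]
for n in ("scene","side"):
    p=cams.read_camera(n); o=cams.boxes_of(p,"holder"); b=cams.boxes_of(p,"bar"); print(n,[(x["score"],x["position"]) for x in o+b])
    f=K(p); E=np.linalg.inv(p["extrinsics"]); c=E@[545,152,250,1]; u=int(p["cx"]+f*c[0]/c[2]); v=int(p["cy"]+f*c[1]/c[2])
    ims.append(cv2.resize(p["frame"][max(0,v-60):v+60,u-50:u+50,::-1],(400,480),interpolation=cv2.INTER_CUBIC))
    np.savez(f"lift_{n}.npz",W=world(p))
cv2.imwrite("pics/lift.png",np.hstack(ims))
E
```

```text
clock: 8.57
tool_pos: [546.7, 151.8, 294.8]
tcp_rot: [[0.892, -0.451, 0.002], [-0.451, -0.892, 0.004], [0.0, -0.004, -1.0]]
ft_force: [0.6, -0.7, -3.8]
width: 38.1
clock: 8.95
tool_pos: [545.7, 151.7, 292.8]
tcp_rot: [[0.892, -0.452, -0.002], [-0.452, -0.892, 0.003], [-0.003, -0.002, -1.0]]
ft_force: [-0.0, -0.6, -3.6]
width: 38.7
[545.7  151.66 292.76] [-0.  -0.6 -3.6] [-0.014  0.016  0.019] [0.157 0.355 0.207 1.423 0.003 2.197] 38.7 yaw -0.4686
scene [(0.91, [316.4, 185.7]), (0.84, [323.3, 159.1]), (0.83, [373.2, 233.3])]
side [(0.83, [341.2, 134.1]), (0.68, [396.1, 218.2]), (0.55, [305.3, 259.8])]
```

View pics/lift.png

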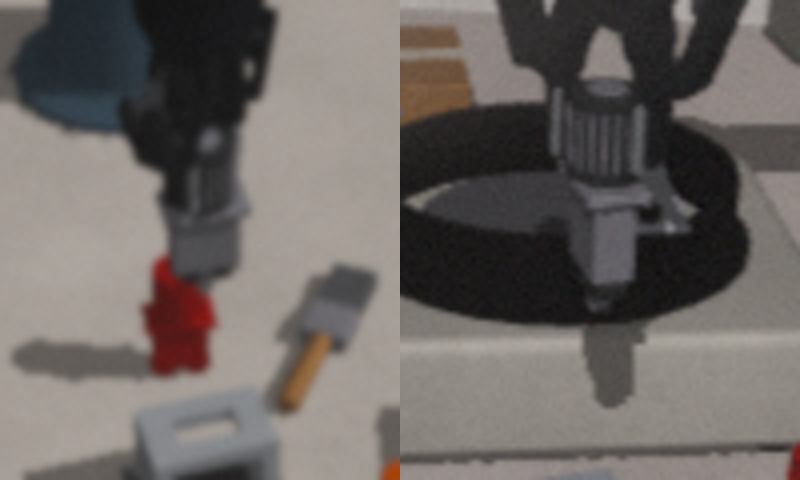

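```bash
cat > fit.py <<'E'
from h import *
from scipy.optimize import least_squares
def fit(q,hx,hy,x0):
    def r(t):
        c,s=np.cos(t[2]),np.sin(t[2]); d=q[:,:2]-t[:2]
        a=np.abs(np.c_[d@[c,s],d@[-s,c]])-[hx,hy]
        return np.where(a.max(1)<0,a.max(1),np.hypot(*np.maximum(a,0).T))
    o=least_squares(r,x0,loss="soft_l1"); return o.x.round(3),np.abs(o.fun).mean().round(2)
E
python3 - <<'E'
from fit import *
A=[]
for n in ("scene","side"):
    W=np.load(f"lift_{n}.npz")["W"]
    m=np.hypot(W[...,0]-546,W[...,1]-152)<40
    q=W[m&(W[...,2]>228)&(W[...,2]<277)]; A.append(q)
    lo=W[m&(W[...,2]>190)&(W[...,2]<300)]
    print(n,len(q),fit(q,11,22,[546,152,.37]),"zmin",np.percentile(lo[:,2],[0,2]).round(1))
    b=lo[lo[:,2]<224]; print("bar pts",len(b),b.mean(0).round(1) if len(b) else "", np.histogram(lo[:,2],range(205,300,6))[0])
print(fit(np.vstack(A),11,22,[546,152,.37]))
E
```

```text
scene 247 (array([5.45133e+02, 1.53640e+02, 3.54000e-01]), np.float64(1.28)) zmin [213.1 221.5]
bar pts 11 [549.5 155.3 217.8] [ 0  6  5 12 26 24 33 33 35 30 33 30  7 88 18]
side 321 (array([5.46304e+02, 1.50718e+02, 3.60000e-01]), np.float64(0.87)) zmin [213.4 218.7]
bar pts 15 [546.8 155.1 217. ] [  0   8   7  20  18  35  41  42  49  40  46  44  21 105  39]
(array([5.4615e+02, 1.5098e+02, 3.5700e-01]), np.float64(1.18))
```

```bash
python3 -m creep '[[0,0,-0.04,-1,-4,0,0],[0,0,-0.08,-2,-10,0,0],[0,0,-0.12,-3,-16,0,0],[0,0,-0.173,-4,-22,0,0],[0,0,-0.173,-4.6,-28,0,0],[0,0,-0.173,-4.6,-34,0,0],[0,0,-0.173,-4.6,-39,0,0],[0,0,-0.173,-4.6,-40.7,0,0]]';python3 -m creep '[[0,0,0,0,0,0,0],[0,0,0,0,0,0,0]]'; python3 st.py
python3 - <<'E'
from fit import *
p=cams.read_camera("wrist"); save(p,"w2.png"); W=world(p); np.save("w2.npy",W)
g=W[(abs(W[...,2]-172)<3)&(np.hypot(W[...,0]-547,W[...,1]+195)<110)]
print(len(g),cv2.minAreaRect(g[:,:2].astype(np.float32)),np.median(g[:,2]))
E
```

```text
clock: 10.25
tool_pos: [500.2, -258.1, 294.2]
tcp_rot: [[0.799, -0.601, 0.002], [-0.601, -0.799, 0.003], [0.0, -0.004, -1.0]]
ft_force: [-0.6, 0.1, -3.5]
width: 38.7
clock: 10.5
tool_pos: [500.3, -256.9, 294.2]
tcp_rot: [[0.8, -0.6, 0.002], [-0.6, -0.8, 0.004], [-0.0, -0.004, -1.0]]
ft_force: [1.0, 1.2, -3.2]
width: 38.4
[ 500.3  -256.94  294.21] [ 1.   1.2 -3.2] [-0.001  0.008  0.011] [-0.59   0.346  0.197  1.422  0.004  1.625] 38.4 yaw -0.6439
14170 ((546.439697265625, -195.4422149658203), (56.2150764465332, 219.238037109375), 10.814143180847168) 170.0867834035705
```

View pics/w2.png

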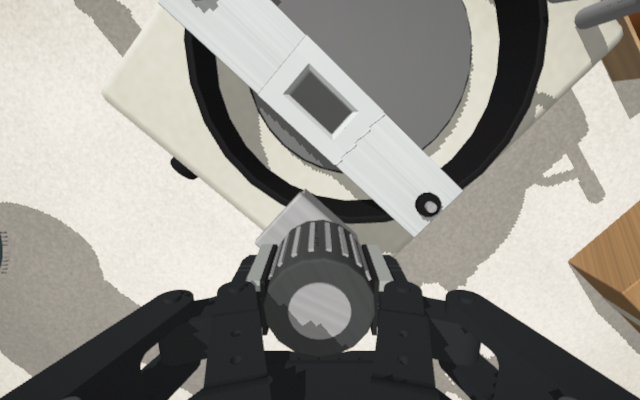

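Slot opening seen at about (320,101) px, its long side along the guard bar; holder gripped at (320,300).

Run:
```python
from fit import *
p=cams.read_camera("wrist"); W=world(p)
C=np.array(p["extrinsics"])[:3,3]
near=np.hypot(W[...,0]-547,W[...,1]+195)<130
for thr,pl in ((165.5,167),(164,167),(168.5,170.1)):
    m=(W[...,2]<thr)
    n,lab,st,ce=cv2.connectedComponentsWithStats(m.astype(np.uint8))
    l=lab[101,320]; print("area",st[l])
    q=W[lab==l]; t=(pl-C[2])/(q[:,2]-C[2]); q=C+t[:,None]*(q-C)
    print(thr,cv2.minAreaRect(q[:,:2].astype(np.float32)), q.mean(0).round(2))
s=W[(np.hypot(W[...,0]-500,W[...,1]+257)<30)&(W[...,2]>325)&(W[...,2]<342)]
top=s[abs(s[:,2]-np.median(s[:,2]))<2]
print("sleeve",len(top),cv2.minEnclosingCircle(top[:,:2].astype(np.float32)),np.median(s[:,2]))
sh=W[(np.hypot(W[...,0]-500,W[...,1]+257)<45)&(W[...,2]>283)&(W[...,2]<291)]
print("shoulder",len(sh),fit(sh,17,28,[500,-257,.19]),np.median(sh[:,2]),cv2.minAreaRect(sh[:,:2].astype(np.float32)))
s=sense();print(s['tool_pos'])
```

```text
area [ 290   71   63   65 1877]
165.5 ((546.83740234375, -198.0432586669922), (23.848337173461914, 45.96521759033203), 10.782989501953125) [ 546.87 -197.74  167.  ]
area [ 290   71   63   65 1857]
164 ((546.8292846679688, -198.1481475830078), (23.72661018371582, 45.41730880737305), 10.803126335144043) [ 546.85 -197.77  167.  ]
area [ 288   70   66   66 2005]
168.5 ((546.7178344726562, -198.1333770751953), (26.843914031982422, 48.04853439331055), 12.690446853637695) [ 546.82 -197.69  170.1 ]
sleeve 9302 ((504.0597839355469, -251.45887756347656), 27.714557647705078) 333.9603972367807
shoulder 1586 (array([ 5.00056e+02, -2.60998e+02,  1.90000e-01]), np.float64(2.24)) 287.7821614488331 ((507.1918029785156, -239.82363891601562), (26.561452865600586, 51.755218505859375), 52.60402297973633)
[ 500.41805722 -256.58747511  294.41836809]
```

Run:
```python
from h import *
p=cams.read_camera("scene"); C=np.array(p["extrinsics"])[:3,3]; W=np.load("lift_scene.npz")["W"]
t=(169-C[2])/(W[...,2]-C[2]); Q=C+t[...,None]*(W-C)
m=(W[...,2]<163)&(np.hypot(Q[...,0]-547,Q[...,1]+197)<45)
n,lab,st,ce=cv2.connectedComponentsWithStats(m.astype(np.uint8))
for l in range(1,n):
    q=Q[lab==l]; print(st[l][4],q.mean(0).round(1),cv2.minAreaRect(q[:,:2].astype(np.float32)))
```

```text
46 [ 510.3 -204.5  169. ] ((509.0465087890625, -204.30589294433594), (12.248836517333984, 56.47111892700195), 13.243525505065918)
62 [ 549.3 -193.9  169. ] ((548.8624267578125, -193.2921905517578), (16.561723709106445, 43.01481628417969), 6.5107197761535645)
44 [ 584.4 -189.6  169. ] ((583.3175659179688, -191.01681518554688), (11.917819023132324, 48.56934356689453), 6.5449652671813965)
```

Run:
```python
from h import *
s=sense(); p=cams.read_camera("wrist"); W=world(p); print(s['tool_pos'],W[311,320],W[320,300])
T=np.array(p["extrinsics"])
im=cv2.cvtColor(p["frame"],cv2.COLOR_RGB2GRAY); roi=im[270:352,276:364]
# flat top: points in z band, restricted to sleeve rim front half (away from fingers)
m=(abs(W[...,2]-334)<1.5); m[:, :262]=0; m[:,378:]=0; m[:210]=0; m[365:]=0
q=W[m]; R=s['tcp_rot']; l=(q-s['tool_pos'])@R
print("tool-frame top extents x",np.percentile(l[:,0],[1,50,99]).round(1),"y",np.percentile(l[:,1],[1,50,99]).round(1),len(l))
c=cv2.HoughCircles(cv2.GaussianBlur(im[200:380,230:410],(3,3),0),cv2.HOUGH_GRADIENT,1,200,param1=120,param2=12,minRadius=25,maxRadius=60)
print(c)
cv2.imwrite("pics/x.png",cv2.resize(p["frame"][210:380,220:420,::-1],None,fx=3,fy=3))
```

```text
[ 500.44180625 -256.69670355  294.44680278] [ 501.85626803 -256.15565906  336.13200311] [ 493.61146259 -255.45590288  334.90026919]
tool-frame top extents x [-18.6   0.8  20. ] y [-19.2  -2.2  17.2] 8245
[[[ 89.5 100.5  56.1]]]
```

View pics/x.png

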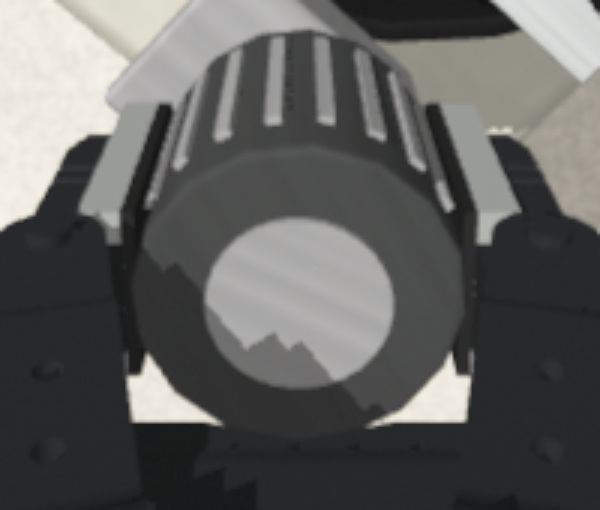

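```bash
python3 -m creep '[[-0.004,0.002,0,2.3,3,0,0],[-0.004,0.002,0,4.6,5.97,0,0],[-0.004,0.002,0,4.6,5.97,0,0],[-0.004,0.002,0,4.6,5.97,0,0],[-0.004,0.002,0,4.6,5.97,-2.5,0],[-0.004,0.002,0,4.6,5.97,-4.9,0],[-0.004,0.002,0,4.6,5.97,-4.9,0],[-0.004,0.002,0,4.6,5.97,-4.9,0]]'; python3 st.py
python3 - <<'E'
from h import *
ims=[]
for n,pt in (("side",[546,-197,180]),("scene",[546,-197,180])):
    p=cams.read_camera(n); f=K(p); E=np.linalg.inv(p["extrinsics"]); c=E@(pt+[1]); u=int(p["cx"]+f*c[0]/c[2]); v=int(p["cy"]+f*c[1]/c[2]); print(n,u,v)
    ims.append(cv2.resize(p["frame"][v-50:v+30,u-40:u+40,::-1],(400,400),interpolation=cv2.INTER_CUBIC))
cv2.imwrite("pics/ins.png",np.hstack(ims))
E
```

```text
clock: 11.7
tool_pos: [546.4, -197.7, 246.5]
tcp_rot: [[0.8, -0.6, 0.001], [-0.6, -0.8, -0.002], [0.002, 0.001, -1.0]]
ft_force: [-0.6, 0.2, -2.7]
width: 38.5
[ 546.38 -197.67  246.45] [-0.6  0.2 -2.7] [ 0.06  -0.04  -0.031] [-4.560e-01  3.860e-01  1.320e-01  1.316e+00 -1.000e-03  1.759e+00] 38.5 yaw -0.6438
side 346 121
scene 196 172
```

View pics/ins.png

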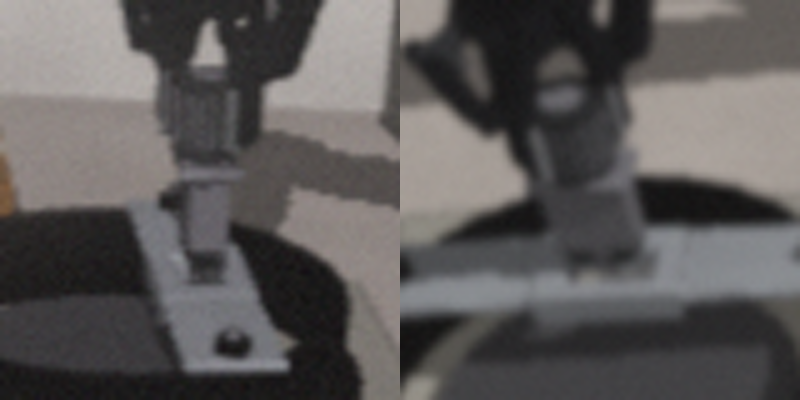

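Side and scene crops: the jaws hang just above the slot (side 346,121; scene 196,172), slightly to the -y side. I'll shift 1 mm and lower in small steps.

```bash
python3 -m creep '[[0,0,0,0,0.12,0,0],[0,0,0,0,0.12,0,0],[0,0,0,0,0.12,-0.5,0],[0,0,0,0,0.12,-1,0],[0,0,0,0,0.12,-1.3,0],[0,0,0,0,0.12,-1.5,0],[0,0,0,0,0.12,-1.5,0]]'; python3 st.py
python3 -m creep '[[0,0,0,0,0,-0.2,0],[0,0,0,0,0,-0.3,0],[0,0,0,0,0,-0.4,0],[0,0,0,0,0,-0.4,0]]'; python3 st.py
```

```text
clock: 12.68
tool_pos: [546.9, -196.5, 231.7]
tcp_rot: [[0.8, -0.6, 0.002], [-0.6, -0.8, -0.002], [0.003, 0.0, -1.0]]
ft_force: [0.0, 0.2, -3.3]
width: 38.1
[ 546.88 -196.48  231.68] [ 0.   0.2 -3.3] [ 0.015  0.032 -0.003] [-4.540e-01  3.870e-01  9.700e-02  1.277e+00 -1.000e-03  1.761e+00] 38.1 yaw -0.6434
clock: 13.18
tool_pos: [546.8, -196.4, 227.6]
tcp_rot: [[0.8, -0.6, 0.002], [-0.6, -0.8, -0.002], [0.003, 0.0, -1.0]]
ft_force: [-0.3, 0.2, -2.4]
width: 38.0
[ 546.85 -196.44  227.61] [-0.3  0.2 -2.4] [-0.012 -0.03   0.007] [-4.540e-01  3.880e-01  8.800e-02  1.267e+00 -1.000e-03  1.761e+00] 38.0 yaw -0.6435
```

```bash
for i in 1 2 3; do python3 -m creep '[[0,0,0,0,0,-0.1,0],[0,0,0,0,0,-0.2,0],[0,0,0,0,0,-0.2,0]]' >/dev/null; python3 st.py; done
```

```text
[ 546.76 -196.42  225.49] [-0.2 -0.4 -3.3] [ 0.002 -0.01  -0.067] [-4.540e-01  3.890e-01  8.300e-02  1.263e+00 -1.000e-03  1.761e+00] 38.3 yaw -0.6435
[ 546.67 -196.39  223.34] [ 0.7  0.2 -4. ] [0.05  0.038 0.008] [-4.540e-01  3.890e-01  7.800e-02  1.258e+00 -1.000e-03  1.761e+00] 38.5 yaw -0.6435
[ 546.6  -196.34  221.22] [ 0.  -0.1 -2.8] [ 0.008 -0.014  0.028] [-4.540e-01  3.900e-01  7.400e-02  1.253e+00 -1.000e-03  1.761e+00] 37.9 yaw -0.6435
```

```bash
python3 -m creep '[[0,0,0,0,0,-0.4,0],[0,0,0,0,0,-0.8,0],[0,0,0,0,0,-1.0,0],[0,0,0,0,0,-1.0,0]]' >/dev/null; python3 st.py;  python3 -m creep '[[0,0,0,0,0,-0.3,0],[0,0,0,0,0,-0.6,0],[0,0,0,0,0,-0.8,0],[0,0,0,0,0,-0.8,0]]' >/dev/null; python3 st.py
```

```text
[ 546.44 -196.31  210.93] [-0.4 -0.3 -3.1] [ 0.032 -0.016  0.07 ] [-4.540e-01  3.930e-01  5.200e-02  1.228e+00 -1.000e-03  1.761e+00] 38.3 yaw -0.6435
[ 546.33 -196.36  202.69] [ 0.2  0.  -2.6] [-0.135  0.016  0.067] [-4.540e-01  3.960e-01  3.500e-02  1.208e+00 -1.000e-03  1.761e+00] 38.6 yaw -0.6436
```

```bash
python3 -m creep '[[0,0,0,0,0,-0.2,0],[0,0,0,0,0,-0.35,0],[0,0,0,0,0,-0.35,0]]' >/dev/null; python3 st.py;  python3 -m creep '[[0,0,0,0,0,-0.15,0],[0,0,0,0,0,-0.2,0],[0,0,0,0,0,-0.2,0]]' >/dev/null; python3 st.py
```

```text
[ 546.3  -196.4   199.04] [-0.1 -0.2 -3.5] [-0.144 -0.074 -0.024] [-4.540e-01  3.970e-01  2.700e-02  1.200e+00 -1.000e-03  1.761e+00] 38.6 yaw -0.6436
[ 546.41 -196.4   197.41] [-0.2  0.3 -0.4] [0.083 0.149 0.01 ] [-4.540e-01  3.980e-01  2.400e-02  1.195e+00 -1.000e-03  1.761e+00] 38.0 yaw -0.6435
```

```bash
python3 -m creep '[[0,0,0,0,0,-0.1,0],[0,0,0,0,0,-0.18,0],[0,0,0,0,0,-0.18,0],[0,0,0,0,0,-0.18,0]]' >/dev/null; python3 st.py;  python3 -m creep '[[0,0,0,0,0,0,0],[0,0,0,0,0,0,0]]' >/dev/null; python3 st.py
```

```text
[ 546.46 -196.45  195.93] [-1.5  1.   3.7] [0.216 0.446 0.001] [-4.540e-01  3.980e-01  2.000e-02  1.191e+00 -1.000e-03  1.761e+00] 38.0 yaw -0.6436
[ 546.5  -196.44  196.01] [-1.8 -0.9  3.7] [ 0.208  0.415 -0.046] [-4.540e-01  3.980e-01  2.000e-02  1.191e+00 -1.000e-03  1.761e+00] 38.5 yaw -0.6436
```

```bash
python3 -m creep '[[0,0,0,0,0,-0.04,0],[0,0,0,0,0,-0.04,0],[0,0,0,0,0,-0.04,0]]' >/dev/null; python3 st.py
python3 - <<'E'
from h import *
import time
ims=[];S=[]
for n in ("side","scene"):
    p=cams.read_camera(n); f=K(p); E=np.linalg.inv(p["extrinsics"]); c=E@[546,-197,180,1]; u=int(p["cx"]+f*c[0]/c[2]); v=int(p["cy"]+f*c[1]/c[2])
    ims.append(cv2.resize(p["frame"][v-50:v+30,u-40:u+40,::-1],(400,400),interpolation=cv2.INTER_CUBIC)); S.append(sense()["ft_force"][2])
for i in range(6): cams.read_camera("side"); S.append(sense()["ft_force"][2])
print(np.round(S,1),sense()["tool_pos"],sense()["clock"])
cv2.imwrite("pics/end.png",np.hstack(ims))
E
```

```text
[ 546.5  -196.44  195.7 ] [-1.9  0.4  4.3] [0.211 0.509 0.018] [-4.540e-01  3.980e-01  2.000e-02  1.190e+00 -1.000e-03  1.761e+00] 38.3 yaw -0.6436
[3.6 5.  4.3 4.6 3.3 3.6 4.2 4.8] [ 546.48335924 -196.41984862  195.62487022] 17.575
```

View pics/end.png

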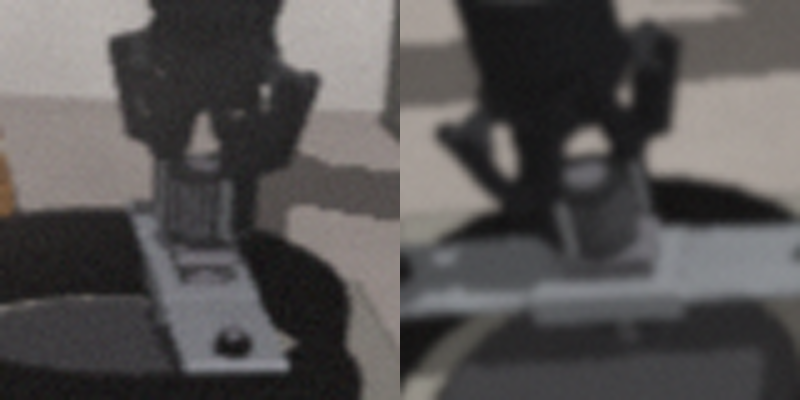

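The shank is in the slot, the shoulder is clear of the guard bar, and the force is steady. Handing in.

```bash
python3 -c "
from bench import finish_job; print(finish_job())"
```

```text
the job is handed in; nothing more can be done
None
```

The bar holder is tightened and through the guard-bar slot, with the bar's end pressing the disc in by about 3 mm. I handed it in at about 17.6 s of the 56 s, with the holder still gripped.

- **Tightening:** I turned the sleeve clockwise about 1.3 rad in the stand, until it hit a firm stop. Torque rose to 2.6 N m and eased off elastically, with no sign of the grip slipping.
- **Lifting:** The holder came out with the bar. The bar's end measured 24 mm below the holder's origin, as it should, and the carried weight was about 3.3 N.
- **Slot:** The shank went into the slot with no contact force. The camera estimates of the slot's position disagreed by 2–3 mm along its length: about y −198 mm from the wrist camera and −195 mm from the scene camera. I used −196.4 mm, which fitted within the lead-in.
- **Final pressure:** The bar's end met the disc at about the expected height. The push is about 7.4 N, which is about 3 mm of pad travel. It held between roughly 6.5 and 8.2 N over the last readings, with about 2 N sideways on the tool. By the measured height the shoulder is about 12 mm clear of the guard bar.

I did not check the jaws' closure directly. It rests on the firm stop and the bar staying in place during the lift, carry and press. The robot touched nothing else on the bench that I know of, though I took no final overview picture to confirm it.

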